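Mirror the barista's tool rack

TASK

The next barista is left-handed, so set up the empty plywood rack as the mirror image of the full dark one: move the four tools across, one by one, in reverse order, so that the tool that stood leftmost on the dark rack ends rightmost on the plywood rack, and so on for all four. Each must end standing upright and well centred on its own rubber seat; do not tip any of them over on the way.

Things in the scene. Friction and masses are not known exactly. Their poses are not given: they have to be found in the camera images.
- tamper: Coffee tamper: steel disc foot 54 mm in diameter and 12 mm thick, thin neck, then an upright round wooden handle, 34 mm in diameter from 42 to 78 mm above the foot; 86 mm tall, about 340 g. The only one with a wooden knob. Loose. It starts upright on a rubber pad of the full rack. Origin: centre of its underside; z up its axis.
- dosing_cup: Plain open steel dosing cup, straight round wall 54 mm in outer diameter (57 mm in the lowest 4 mm), 3 mm thick, 62 mm tall, about 140 g. The only one open at the top. Loose. It starts upright on a rubber pad of the full rack. Origin: centre of its underside; z up its axis.
- shaker: Cocoa shaker: straight aluminium body 56 mm in diameter up to 74 mm, then a black domed lid (58 mm wide at its rim, 74 to 82 mm up); 98 mm tall, about 160 g. Loose. It starts upright on a rubber pad of the full rack. Origin: centre of its underside; z up its axis.
- jar: Small amber jar of sample beans: straight round body 50 mm in diameter up to 66 mm, then a shoulder and a cork 32 mm in diameter; 90 mm tall, about 220 g. Loose. It starts upright on a rubber pad of the full rack. Origin: centre of its underside; z up its axis.
- full_rack: Dark wooden rack board, fixed: 100 mm deep (x, away from the robot), 314 mm long (y, along the row, to the robot's left, within 15 degrees), top 30 mm up, end cheeks 42 mm high. Origin: centre of its underside, on the counter. At the start one tool stands at each of y = -120, -40, 40, 120 mm (x = 0, within 3 mm), in any order.
- empty_rack: Plywood rack board, fixed: 100 mm deep (x, away from the robot), 314 mm long (y, along the row, to the robot's left, within 15 degrees), top 30 mm up, end cheeks 42 mm high. Origin: centre of its underside, on the counter. Four black rubber seats, 68 mm wide, 4 mm thick (tops 34 mm above the origin), at x = 0, y = -120, -40, 40, 120 mm, all empty. Left or right of the dark rack.
- pad_tamper: Black round rubber pad, 68 mm in diameter and 4 mm thick, fixed on the full rack: the one under the tamper at the start. It stays there and so shows where in the row that tool stood. Origin: centre of its underside.
- pad_dosing_cup: Black round rubber pad, 68 mm in diameter and 4 mm thick, fixed on the full rack: the one under the dosing cup at the start. It stays there and so shows where in the row that tool stood. Origin: centre of its underside.
- pad_shaker: Black round rubber pad, 68 mm in diameter and 4 mm thick, fixed on the full rack: the one under the shaker at the start. It stays there and so shows where in the row that tool stood. Origin: centre of its underside.
- pad_jar: Black round rubber pad, 68 mm in diameter and 4 mm thick, fixed on the full rack: the one under the jar at the start. It stays there and so shows where in the row that tool stood. Origin: centre of its underside.
Things that resemble listed ones, but are neither listed nor needed, are in the scene too. What is shaped like the jar but green or yellow is not meant.

How it is judged:
At the end, for the whole second after the job is handed in: Each tool stands upright (within 0.12 rad) at rest on the empty rack's seat that mirrors its starting place (started at y, ends at -y along the rack), its foot's centre within 13 mm of the seat's centre along each rack axis and its foot within 5 mm of the seat's height (((y of pad_tamper in the frame of full_rack between -0.15 and -0.09 m and y of tamper in the frame of empty_rack between 0.107 and 0.133 m) or (y of pad_tamper in the frame of full_rack between -0.07 and -0.01 m and y of tamper in the frame of empty_rack between 0.027 and 0.053 m) or (y of pad_tamper in the frame of full_rack between 0.01 and 0.07 m and y of tamper in the frame of empty_rack between -0.053 and -0.027 m) or (y of pad_tamper in the frame of full_rack between 0.09 and 0.15 m and y of tamper in the frame of empty_rack between -0.133 and -0.107 m)) and x of tamper in the frame of empty_rack between -0.013 and 0.013 m and z of tamper in the frame of empty_rack between 0.029 and 0.039 m and angle between each of tamper, dosing_cup, shaker, jar's own z axis and vertical below 0.12 rad and linear speed of each of tamper, dosing_cup, shaker, jar below 0.02 m/s and ((y of pad_dosing_cup in the frame of full_rack between -0.15 and -0.09 m and y of dosing_cup in the frame of empty_rack between 0.107 and 0.133 m) or (y of pad_dosing_cup in the frame of full_rack between -0.07 and -0.01 m and y of dosing_cup in the frame of empty_rack between 0.027 and 0.053 m) or (y of pad_dosing_cup in the frame of full_rack between 0.01 and 0.07 m and y of dosing_cup in the frame of empty_rack between -0.053 and -0.027 m) or (y of pad_dosing_cup in the frame of full_rack between 0.09 and 0.15 m and y of dosing_cup in the frame of empty_rack between -0.133 and -0.107 m)) and x of dosing_cup in the frame of empty_rack between -0.013 and 0.013 m and z of dosing_cup in the frame of empty_rack between 0.029 and 0.039 m and ((y of pad_shaker in the frame of full_rack between -0.15 and -0.09 m and y of shaker in the frame of empty_rack between 0.107 and 0.133 m) or (y of pad_shaker in the frame of full_rack between -0.07 and -0.01 m and y of shaker in the frame of empty_rack between 0.027 and 0.053 m) or (y of pad_shaker in the frame of full_rack between 0.01 and 0.07 m and y of shaker in the frame of empty_rack between -0.053 and -0.027 m) or (y of pad_shaker in the frame of full_rack between 0.09 and 0.15 m and y of shaker in the frame of empty_rack between -0.133 and -0.107 m)) and x of shaker in the frame of empty_rack between -0.013 and 0.013 m and z of shaker in the frame of empty_rack between 0.029 and 0.039 m and ((y of pad_jar in the frame of full_rack between -0.15 and -0.09 m and y of jar in the frame of empty_rack between 0.107 and 0.133 m) or (y of pad_jar in the frame of full_rack between -0.07 and -0.01 m and y of jar in the frame of empty_rack between 0.027 and 0.053 m) or (y of pad_jar in the frame of full_rack between 0.01 and 0.07 m and y of jar in the frame of empty_rack between -0.053 and -0.027 m) or (y of pad_jar in the frame of full_rack between 0.09 and 0.15 m and y of jar in the frame of empty_rack between -0.133 and -0.107 m)) and x of jar in the frame of empty_rack between -0.013 and 0.013 m and z of jar in the frame of empty_rack between 0.029 and 0.039 m); the robot touches nothing.
It fails at once if the tamper is tipped over (more than 0.7 rad from upright) (angle between tamper's own z axis and vertical above 0.7 rad).
It fails at once if the dosing cup is tipped over (more than 0.7 rad from upright) (angle between dosing_cup's own z axis and vertical above 0.7 rad).
It fails at once if the shaker is tipped over (more than 0.7 rad from upright) (angle between shaker's own z axis and vertical above 0.7 rad).
It fails at once if the jar is tipped over (more than 0.7 rad from upright) (angle between jar's own z axis and vertical above 0.7 rad).
It also fails if it takes over 104 s, if anything falls off the work surface, if the arm or the gripper's body presses on something with over 40 N, if the wrist force passes 120 N, or if a joint passes its speed limit or range.

ROBOT

A 7-joint arm with a two-finger parallel gripper is mounted at the origin on the work surface. World frame = base frame: x ahead of the robot, y to its left, z up, the work surface at z = 0. Lengths are in m, angles in rad, forces in N, time in s.
With the tool pointing down it reaches from about 0.425 to 1.025 m from the base axis. Payload 9.4 kg.
Tool frame: the origin (TCP) lies on the centre line of the jaws, within the pads' length; the fingertips stand 11 mm ahead of it and the grasp point (between the pads) lies 8 mm behind it; z points along the fingers, y is the direction in which the jaws open and shut (so a half turn about z gives the same grasp; the last joint's range is limited). The gripper opens to 93 mm and grips with 3 to 60 N. Pads are 15 mm wide; open, the fingers measure 128 mm over their backs; the gripper's body (75 mm by 188 mm) begins 65 mm behind the grasp point.
Start: joints at [1.109, 0.599, -0.003, 1.599, 0.002, 0.943, -0.08], TCP at [0.272, -0.672, 0.23] pointing down, gripper open.
Joint ranges: [-2.57, 2.57], [-0.35, 1.97], [-1.29, 1.29], [0.11, 2.56], [-1.05, 4.19], [0.11, 1.86], [-2.63, 2.63]. Speed limits (rad/s): [2.22, 2.22, 3.01, 3.01, 3.14, 3.14, 3.14].

INTERFACE

Orientations are given as a 3x3 rotation matrix whose columns are the frame's x, y, z axes.
In Python, from cell import r gives the robot as it stands.
- The arm moves only by the tool servo_tool, never from a script. Its argument "motion" is text: rows parted by semicolons, each of 6 numbers parted by spaces: the shift along the tool's x, y, z in m, then the turn, a rotation vector about the tool's x, y, z in rad. In form: tx ty tz rx ry rz; .... A call has 1 to 12 rows; each row shifts and turns the commanded pose from where the row before left it, along the tool's axes as they then stand; what a row does not reach is not made up. A row lasts 1/12 s, in which the tool goes at most 41.7 mm and 7.16 degrees, less where a joint would pass 70% of its speed; a pose out of reach is approached as far as the arm can. A call is refused whole if a number of a shift passes 0.0417 or a number of a turn 0.125, either way. A call with a gripper value outside its range is refused whole. "hand" is the opening, from 0 (shut) to 1 (fully open), set as the call begins (left out, the last holds). The fingers move at their own pace and stop on an object; "grip_force" is the grip in N (left out, the last holds). Time passes only in rows, so rows that do not move let the fingers close. It gives the time, the measured TCP pose, the force and the opening at its end, in the units of the state.
- r.get_obs(): the state, without advancing time (a new reading comes with each control period).
- r.capture(name): name is "scene" or "top" or "wrist"; returns a dict with "pixels" (400x640x3 uint8, red, green, blue), "vertical_fov" (degrees; the focal length in pixels is half the picture's height over the tangent of half this angle, whatever the lens; pixels are square), "cx", "cy" (the principal point, pixels), "D" ([k1, k2, p1, p2, k3] as OpenCV has them; the pictures are not rectified), "R" (3x3) and "t" (3): a world point X has camera coordinates R X + t; the wrist camera has in their place "T_tool_cam" (4x4, takes a point from camera to tool coordinates, whose origin is the TCP and whose axes are the flange's). Camera axes: x right, y down, z forward; pixel columns grow to the right and rows downward; lengths in m; the calibration is good to about 2 mm. A picture is of the moment at which its call begins: read the wrist's pose just before it. There is no depth.
- r.sign_off(): hands the job in, once; it reports no verdict.
The state is a dict: "clock": time; "joint_pos": joint angles; "joint_vel": joint speeds; "joint_torque": joint torques, N m; "eef_pos": TCP position; "orientation": TCP orientation; "contact_force": force on the tool from outside, world axes, zero at the start; "ft_torque": the same for the moment, N m; "width": finger opening in m.
Only numpy, scipy, OpenCV 4.12 (cv2) and the standard library are available. Lean on these libraries where they do the work, as an engineer would, in place of code of your own. Each camera call takes 0.05 s, during which the arm holds its last target.

## Working session

There is one attempt and no reset: what is moved stays moved. The work goes in short steps, Python scripts to look and compute and a tool call to move; the robot and the scene stay as the last step left them, time stands still between calls to the robot, and variables do not carry over. Pictures are saved under pics/ and viewed, and the job is handed in when it is done.

Besides the shell and the picture viewer there is one more tool, called after "Emit:" in YAML: its name, and indented under it one key for each argument. servo_tool: Moves the arm, as the interface text tells. Its arguments: {"type":"object","properties":{"motion":{"type":"string"},"hand":{"type":"number"},"grip_force":{"type":"number"}},"required":["motion"]}

```bash
mkdir -p pics; ls
cat > h.py <<'E'
import numpy as np, cv2
from cell import r
def cap(n,fn):
    c=r.capture(n); cv2.imwrite('pics/'+fn,c['pixels'][:,:,::-1]); return c
E
python3 - <<'E'
from h import *
print(r.get_obs())
for n in ['scene','top','wrist']:
    c=cap(n,n+'0.png'); print(n,{k:v for k,v in c.items() if k!='pixels'})
E
```

```text
pics
{'clock': 0.0, 'joint_pos': array([ 1.10931954,  0.60011744, -0.00257695,  1.60010552,  0.00179329,
        0.94287209, -0.07979023]), 'joint_vel': array([ 8.45312705e-04, -3.97707803e-04,  6.88213692e-04, -9.42907531e-05,
        6.79746625e-05,  6.16522133e-04, -4.07735210e-04]), 'joint_torque': array([ 4.14105061e-04, -7.65046978e+01,  1.49814025e+00, -2.52341115e+01,
       -5.22994506e-02,  1.70158275e-02,  1.87136916e-04]), 'eef_pos': array([ 0.27196804, -0.67156783,  0.2287737 ]), 'orientation': array([[ 9.26847618e-01,  3.75437143e-01, -6.67140522e-04],
       [ 3.75437718e-01, -9.26846651e-01,  1.34357092e-03],
       [-1.13910530e-04, -1.49575523e-03, -9.99998875e-01]]), 'contact_force': array([0.40354586, 0.18727806, 0.4774358 ]), 'ft_torque': array([0.0019855 , 0.02750204, 0.0053051 ]), 'width': 0.09321026193532261}
scene {'vertical_fov': 53.02800672869979, 'cx': 315.9044374936899, 'cy': 200.1784570782839, 'D': array([-0.03825551,  0.        ,  0.        ,  0.        ,  0.        ]), 'R': array([[-0.81629022,  0.57762814, -0.00400038],
       [ 0.46614938,  0.6546296
[... 312 characters left out ...]
 , -0.99989805,  0.00909561],
       [-0.99814327,  0.01044161, -0.06000815],
       [ 0.05990706, -0.00973922, -0.99815645]]), 't': array([0.02063702, 0.45817467, 1.49757905])}
wrist {'vertical_fov': 60.190105428256224, 'cx': 316.8651445101623, 'cy': 196.9247159791439, 'D': array([0.00268196, 0.        , 0.        , 0.        , 0.        ]), 'T_tool_cam': array([[-3.07351449e-04, -9.53350857e-01, -3.01864289e-01,
         8.46458823e-02],
       [ 9.99999865e-01, -1.66357533e-04, -4.92785389e-04,
        -1.33659530e-03],
       [ 4.19579974e-04, -3.01864400e-01,  9.53350779e-01,
        -1.54011329e-01],
       [ 0.00000000e+00,  0.00000000e+00,  0.00000000e+00,
         1.00000000e+00]])}
```

View pics/top0.png

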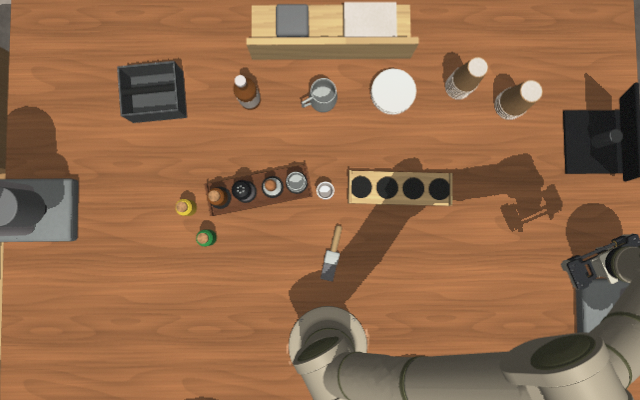

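View pics/scene0.png

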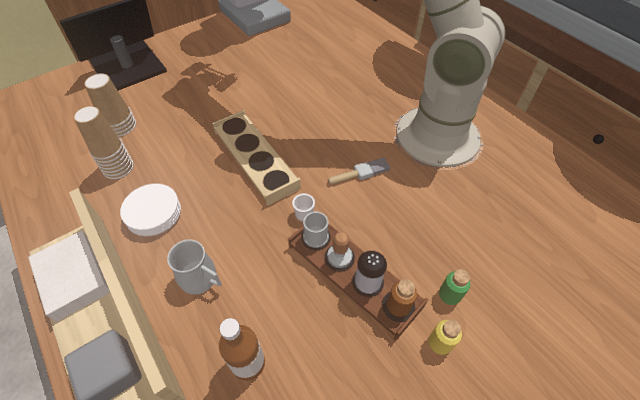

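```bash
cat >> h.py <<'E'
def K(c):
    f=200/np.tan(np.radians(c['vertical_fov'])/2); return np.array([[f,0,c['cx']],[0,f,c['cy']],[0,0,1]])
def cam_pose(c,o=None):
    if 'R' in c: return c['R'].T, -c['R'].T@c['t']
    T=np.eye(4);T[:3,:3]=o['orientation'];T[:3,3]=o['eef_pos'];T=T@c['T_tool_cam'];return T[:3,:3],T[:3,3]
def ray(c,uv,z,o=None):
    uv=np.array(uv,float).reshape(-1,1,2); p=cv2.undistortPoints(uv,K(c),c['D'])[:,0]
    R,C=cam_pose(c,o); d=np.c_[p,np.ones(len(p))]@R.T
    return C+d*((z-C[2])/d[:,2])[:,None]
def proj(c,X,o=None):
    R,C=cam_pose(c,o); X=np.atleast_2d(np.array(X,float))
    Xc=(X-C)@R; return cv2.projectPoints(Xc,np.zeros(3),np.zeros(3),K(c),c['D'])[0][:,0]
E
python3 - <<'E'
from h import *
c=r.capture('top'); im=c['pixels']
crop=im[150:260,160:470]; cv2.imwrite('pics/topcrop.png',cv2.resize(crop,None,fx=2.5,fy=2.5,interpolation=cv2.INTER_CUBIC)[:,:,::-1])
g=im.max(2)
m=((g<45)).astype(np.uint8); m[:, :340]=0; m[:160]=0; m[215:]=0; m[:,460:]=0
n,l,s,ct=cv2.connectedComponentsWithStats(m)
for i in range(1,n):
    if s[i,4]>80: print(s[i],ct[i],ray(c,ct[i],.034)[0])
s=r.capture('scene')['pixels'][180:350,270:480]; cv2.imwrite('pics/scrop.png',cv2.resize(s,None,fx=3,fy=3,interpolation=cv2.INTER_CUBIC)[:,:,::-1])
E
```

```text
[384 178  14  20 185] [390.40540541 187.95675676] [ 0.47841341 -0.19534026  0.034     ]
[403 178  21  21 339] [412.98230088 188.05899705] [ 0.47739639 -0.26418565  0.034     ]
[429 179  20  21 333] [438.92792793 188.7987988 ] [ 0.4743273  -0.34339172  0.034     ]
```

View pics/topcrop.png

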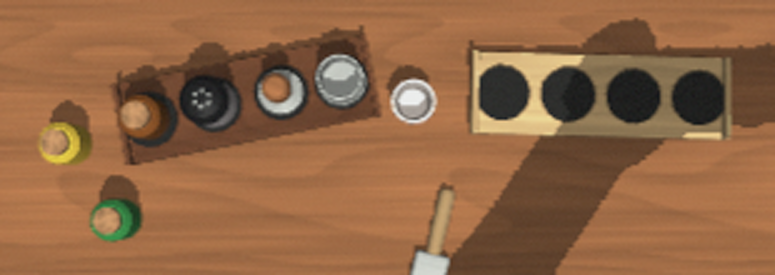

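View pics/scrop.png

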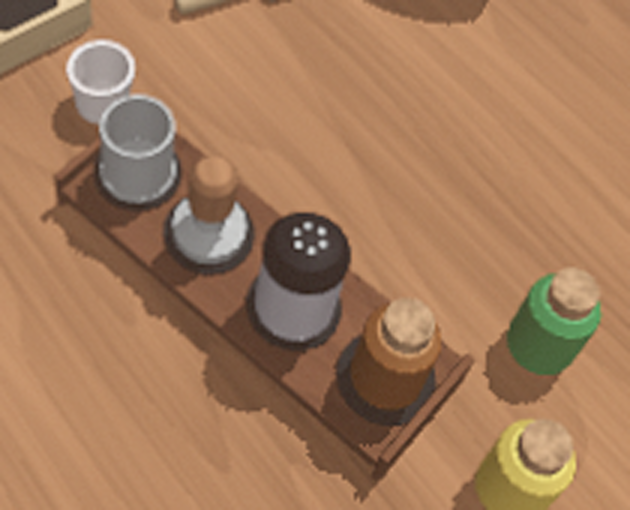

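Run:
```python
from h import *
c=r.capture('top'); im=c['pixels']
T=[('jar',(214.8,196),.124),('shaker',(241.6,189.6),.114),('tamper',(270.8,185.2),.118),('cup',(296.8,182),.096)]
P=[]
for n,uv,z in T:
    p=ray(c,uv,z)[0]; P.append(p[:2]); print(n,p)
print(np.diff(P,axis=0))
g=im.max(2)
m=(g<60).astype(np.uint8); m[:, :345]=0; m[:172]=0; m[203:]=0; m[:,452:]=0
cs,_=cv2.findContours(m,0,1); S=[]
for k in cs:
    if cv2.contourArea(k)>100:
        (u,v),a,b=cv2.fitEllipse(k); p=ray(c,(u,v),.034)[0]; S.append(p[:2]); print((u,v),a,p)
S=np.array(sorted(S,key=lambda q:q[1]));print(np.diff(S,axis=0))
d=S[-1]-S[0]; print(np.arctan2(-d[0],d[1]))
w=proj(c,[[.5,-.2,.034],[.5,.2,.1]]);print(w)
```

```text
jar [0.45394148 0.31922915 0.124     ]
shaker [0.4721544  0.24447521 0.114     ]
tamper [0.48362433 0.16028772 0.118     ]
cup [0.49400331 0.08663809 0.096     ]
[[ 0.01821291 -0.07475394]
 [ 0.01146994 -0.08418749]
 [ 0.01037897 -0.07364962]]
(439.1004333496094, 188.78521728515625) (20.302688598632812, 20.6021728515625) [ 0.47436337 -0.34392028  0.034     ]
(412.95477294921875, 188.02224731445312) (20.185745239257812, 20.272586822509766) [ 0.47750938 -0.26410414  0.034     ]
(386.8265380859375, 187.46815490722656) (19.940523147583008, 20.23180389404297) [ 0.48001522 -0.18446372  0.034     ]
(360.711669921875, 186.7428436279297) (18.826581954956055, 20.36052894592285) [ 0.48304135 -0.10499015  0.034     ]
[[0.00314602 0.07981614]
 [0.00250584 0.07964042]
 [0.00302613 0.07947357]]
-0.03630423000548753
[[391.79413935 180.87059063]
 [257.65865737 180.22035665]]
```

```bash
cat >> h.py <<'E'
from scipy.spatial.transform import Rotation as Ro
def pred(s,o=None):
    o=o or r.get_obs(); R=o['orientation'].copy();p=o['eef_pos'].copy()
    for row in s.split(';'):
        v=np.array(row.split(),float); p=p+R@v[:3]; R=R@Ro.from_rotvec(v[3:]).as_matrix()
    return p,R
E
python3 - <<'E'
from h import *
for ty in (-.01,-.02,-.03):
    p,R=pred('; '.join([f'0.041 {ty} 0 0 0 -0.0989']*12)); print(ty,p,R.round(3).tolist())
E
```

```text
-0.01 [ 0.45921448 -0.23266748  0.22947329] [[-0.001, 1.0, -0.0], [1.0, 0.001, 0.0], [0.0, -0.0, -1.0]]
-0.02 [ 0.36861616 -0.16492113  0.22952683] [[-0.001, 1.0, -0.0], [1.0, 0.001, 0.0], [0.0, -0.0, -1.0]]
-0.03 [ 0.27801785 -0.09717479  0.22958037] [[-0.001, 1.0, -0.0], [1.0, 0.001, 0.0], [0.0, -0.0, -1.0]]
```

Candidates: amber jar (217,197) – not yellow (184,207), green (205,238) or the brown bottle (245,90). Steel cup (297,182) – not the white cup (325,190) or mug (322,95). The shaker (243,190) and tamper (271,187) have no rivals. The crops confirm this choice.

Emit:
servo_tool:
  motion: "0.041 -0.01 0 0 0 -0.0989;0.041 -0.01 0 0 0 -0.0989;0.041 -0.01 0 0 0 -0.0989;0.041 -0.01 0 0 0 -0.0989;0.041 -0.01 0 0 0 -0.0989;0.041 -0.01 0 0 0 -0.0989;0.041 -0.01 0 0 0 -0.0989;0.041 -0.01 0 0 0 -0.0989;0.041 -0.01 0 0 0 -0.0989;0.041 -0.01 0 0 0 -0.0989;0.041 -0.01 0 0 0 -0.0989;0.041 -0.01 0 0 0 -0.0989"
  hand: 1

```text
clock: 1.3
eef_pos: [0.4574, -0.2362, 0.2298]
orientation: [[-0.006, 1.0, 0.001], [1.0, 0.006, -0.0], [-0.0, 0.001, -1.0]]
contact_force: [0.9, 0.2, -0.1]
width: 0.0932
```

Emit:
servo_tool:
  motion: "0.041 0 -0.002 0 0 0;0.041 0 -0.002 0 0 0;0.041 0 -0.002 0 0 0;0.041 0 -0.002 0 0 0;0.041 0 -0.002 0 0 0;0.041 0 -0.002 0 0 0;0.041 0 -0.002 0 0 0;0.041 0 -0.002 0 0 0;0.041 0 -0.002 0 0 0;0 0 0 0 0 0;0 0 0 0 0 0"

```text
clock: 2.22
eef_pos: [0.4564, 0.1333, 0.2479]
orientation: [[-0.006, 1.0, 0.001], [1.0, 0.006, 0.001], [0.001, 0.001, -1.0]]
contact_force: [0.4, -0.4, 1.0]
width: 0.0933
```

Run:
```python
from h import *
o=r.get_obs(); print(o['clock'],o['eef_pos'],o['orientation'].round(3).tolist())
c=cap('wrist','w1.png')
for p in [(.454,.319,.124),(.472,.2445,.114),(.4836,.16,.118),(.494,.0866,.096)]: print(proj(c,p,o))
```

```text
2.2167 [0.4564077  0.13329184 0.24785157] [[-0.006, 1.0, 0.001], [1.0, 0.006, 0.001], [0.001, 0.001, -1.0]]
[[315.58994144 -66.20116246]]
[[338.46024125  53.67291743]]
[[350.12464532 162.33746114]]
[[356.18076424 232.84855907]]
```

View pics/w1.png

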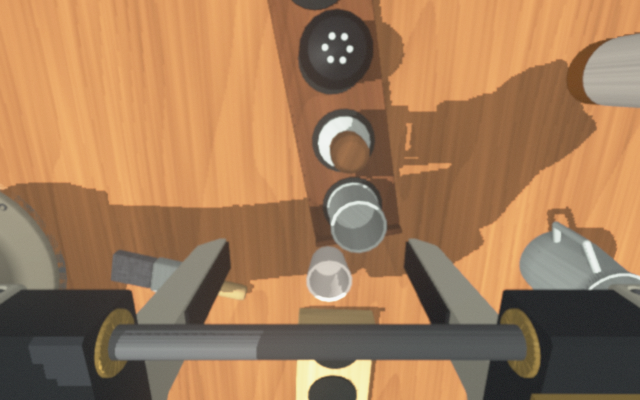

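Run:
```python
from h import *
o=r.get_obs(); c=r.capture('wrist'); im=c['pixels']
v=cv2.resize(im[0:270,260:430],None,fx=3,fy=2.22*1,interpolation=cv2.INTER_CUBIC)
v=cv2.resize(im[80:270,280:430],None,fx=3.1,fy=3.1,interpolation=cv2.INTER_CUBIC)
cv2.imwrite('pics/w1c.png',v[:,:,::-1])
for n,uv,z in [('cup',(358.5,224),.096),('knob',(350,151.5),.118),('foot',(344.,139.5),.046),('lid',(336,51),.116),('holes',(337.5,48.5),.130)]: print(n,ray(c,uv,z,o))
```

```text
cup [[0.49558922 0.09351425 0.096     ]]
knob [[0.48315973 0.16689652 0.118     ]]
foot [[0.48357423 0.16653492 0.046     ]]
lid [[0.47017339 0.24392667 0.116     ]]
holes [[0.47052102 0.24429219 0.13      ]]
```

View pics/w1c.png

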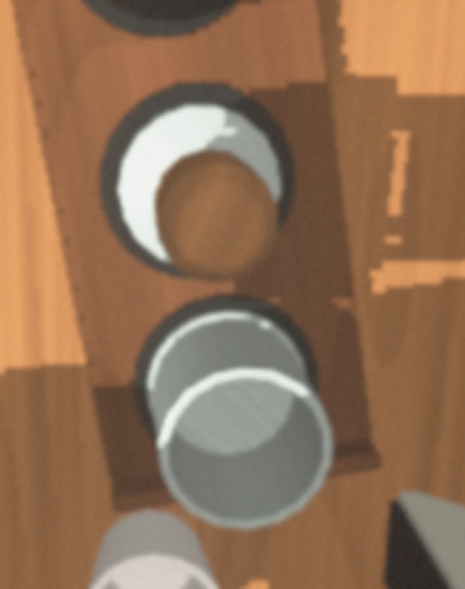

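Emit:
servo_tool:
  motion: "-0.01 0.01 0.01 0 0 0;-0.01 0.01 0.02 0 0 0;-0.01 0.01 0.02 0 0 0;-0.01 0.009 0.02 0 0 0.006;0 0 0.01 0 0 0;0 0 0 0 0 0;0 0 0 0 0 0"
  grip_force: 25

```text
clock: 2.9
eef_pos: [0.4951, 0.09, 0.1671]
orientation: [[0.006, 1.0, -0.002], [1.0, -0.006, -0.0], [-0.0, -0.002, -1.0]]
contact_force: [0.5, 0.8, 0.5]
width: 0.0928
```

Run:
```python
from h import *
o=r.get_obs(); print(o['clock'],o['eef_pos'],o['orientation'].round(3).tolist())
c=cap('wrist','w2.png'); print(proj(c,[.4958,.0935,.096],o))
```

```text
2.9 [0.49512793 0.08995946 0.16712886] [[0.006, 1.0, -0.002], [1.0, -0.006, -0.0], [-0.0, -0.002, -1.0]]
[[318.76673808 212.18754473]]
```

View pics/w2.png

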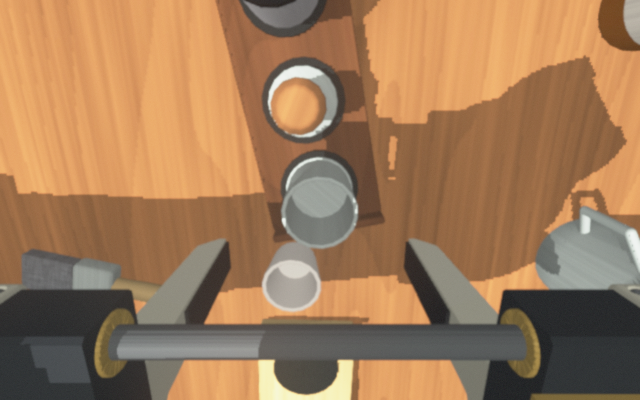

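Emit:
servo_tool:
  motion: "0.002 0.001 0.015 0 0 0;0.002 0 0.02 0 0 0;0 0 0.02 0 0 0;0 0 0.02 0 0 0;0 0 0.015 0 0 0;0 0 0.009 0 0 0;0 0 0 0 0 0;0 0 0 0 0 0"

```text
clock: 3.62
eef_pos: [0.4969, 0.0951, 0.0693]
orientation: [[0.004, 1.0, 0.0], [1.0, -0.004, 0.0], [0.0, 0.0, -1.0]]
contact_force: [0.1, -0.7, -0.7]
width: 0.0928
```

Emit:
servo_tool:
  motion: "0 0 0 0 0 0;0 0 0 0 0 0;0 0 0 0 0 0;0 0 0 0 0 0;0 0 0 0 0 0;0 0 0 0 0 0;0 0 0 0 0 0;0 0 0 0 0 0"
  hand: 0

```text
clock: 4.28
eef_pos: [0.4967, 0.0946, 0.0687]
orientation: [[0.005, 1.0, 0.0], [1.0, -0.005, -0.0], [-0.0, 0.0, -1.0]]
contact_force: [-0.5, -1.1, 4.2]
width: 0.0546
```

Emit:
servo_tool:
  motion: "0 0 -0.01 0 0 0;0 0 -0.02 0 0 0;0 0 -0.03 0 0 0;-0.01 0 -0.02 0 0 0;-0.03 -0.002 0 0 0 0;-0.04 -0.003 0 0 0 0;-0.04 -0.003 0 0 0 0;-0.04 -0.003 0 0 0 0;-0.03 -0.002 0 0 0 0;-0.01 0 0 0 0 0;0 0 0 0 0 0;0 0 0 0 0 0"

```text
clock: 5.28
eef_pos: [0.4826, -0.1052, 0.1489]
orientation: [[0.007, 1.0, 0.0], [1.0, -0.007, 0.0], [0.0, 0.0, -1.0]]
contact_force: [-0.5, -0.4, -0.8]
width: 0.0546
```

Run:
```python
from h import *
o=r.get_obs(); print(o['clock'],o['eef_pos'],o['width'])
c=cap('wrist','w3.png'); print(proj(c,[[.483,-.105,.034],[.48,-.1845,.034],[.4775,-.2641,.034],[.4834,.1667,.046]],o))
```

```text
5.2833 [ 0.48258547 -0.10521238  0.14893068] 0.05460370201914661
[[ 318.0192146   197.69355938]
 [ 315.1603928   283.11115989]
 [ 313.23823901  356.28965236]
 [ 315.92045823 -270.58165856]]
```

View pics/w3.png

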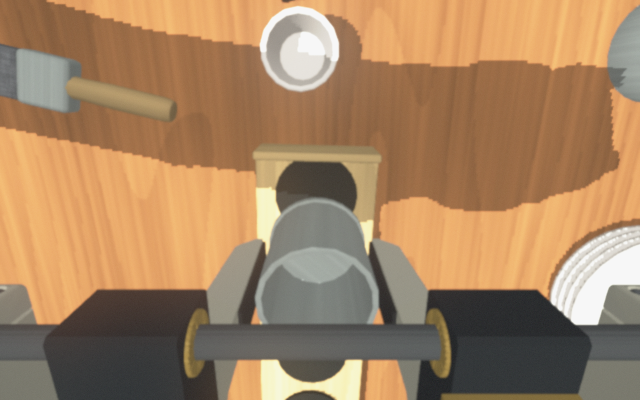

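Emit:
servo_tool:
  motion: "0 0.0005 0.01 0 0 0;0 0 0.02 0 0 0;0 0 0.02 0 0 0;0 0 0.015 0 0 0;0 0 0.008 0 0 0;0 0 0.004 0 0 0;0 0 0.002 0 0 0;0 0 0 0 0 0;0 0 0 0 0 0"

```text
clock: 6.08
eef_pos: [0.4834, -0.105, 0.0701]
orientation: [[0.005, 1.0, 0.001], [1.0, -0.005, -0.0], [-0.0, 0.001, -1.0]]
contact_force: [0.6, 0.5, -1.1]
width: 0.0546
```

Emit:
servo_tool:
  motion: "0 0 0.0005 0 0 0;0 0 0 0 0 0;0 0 0 0 0 0"

```text
clock: 6.33
eef_pos: [0.4833, -0.1055, 0.0696]
orientation: [[0.006, 1.0, 0.001], [1.0, -0.006, -0.0], [-0.0, 0.001, -1.0]]
contact_force: [-0.7, -0.7, -1.1]
width: 0.0542
```

Emit:
servo_tool:
  motion: "0 0 0.001 0 0 0;0 0 0 0 0 0;0 0 0 0 0 0"

```text
clock: 6.58
eef_pos: [0.4834, -0.1055, 0.0687]
orientation: [[0.006, 1.0, 0.001], [1.0, -0.006, -0.001], [-0.001, 0.001, -1.0]]
contact_force: [-1.0, -0.1, 5.9]
width: 0.0544
```

Emit:
servo_tool:
  motion: "0 0 0 0 0 0;0 0 0 0 0 0;0 0 0 0 0 0;0 0 0 0 0 0;0 0 0 0 0 0;0 0 -0.01 0 0 0;0 0 -0.03 0 0 0;0 0 -0.04 0 0 0;0 0 -0.04 0 0 0;0.02 0 -0.04 0 0 0;0.04 0 -0.02 0 0 0;0.04 0 0 0 0 0"
  hand: 1

```text
clock: 7.58
eef_pos: [0.4854, -0.0096, 0.2481]
orientation: [[0.01, 1.0, 0.007], [1.0, -0.01, -0.001], [-0.001, 0.007, -1.0]]
contact_force: [1.1, 0.4, -0.5]
width: 0.0932
```

Emit:
servo_tool:
  motion: "0.04 0 0 0 0 0;0.04 0 0 0 0 0;0.04 0 0 0 0 0;0.03 0 0 0 0 0;0.015 0 0.01 0 0 0;0.005 0 0.02 0 0 0;0 0 0.02 0 0 0;0 0 0 0 0 0;0 0 0 0 0 0"

```text
clock: 8.33
eef_pos: [0.4839, 0.1605, 0.1935]
orientation: [[0.005, 1.0, -0.002], [1.0, -0.005, -0.001], [-0.001, -0.002, -1.0]]
contact_force: [0.3, -0.2, 1.2]
width: 0.0927
```

Run:
```python
from h import *
o=r.get_obs(); print(o['clock'],o['eef_pos'],o['orientation'].round(3).tolist())
c=cap('wrist','w4.png'); print(proj(c,[[.4834,.1667,.118],[.4703,.244,.116]],o)); cap('top','t4.png')
```

```text
8.3333 [0.48385017 0.16047851 0.19346039] [[0.005, 1.0, -0.002], [1.0, -0.005, -0.001], [-0.001, -0.002, -1.0]]
[[317.20249237 206.44376646]
 [296.22848682  91.61184421]]
```

View pics/w4.png

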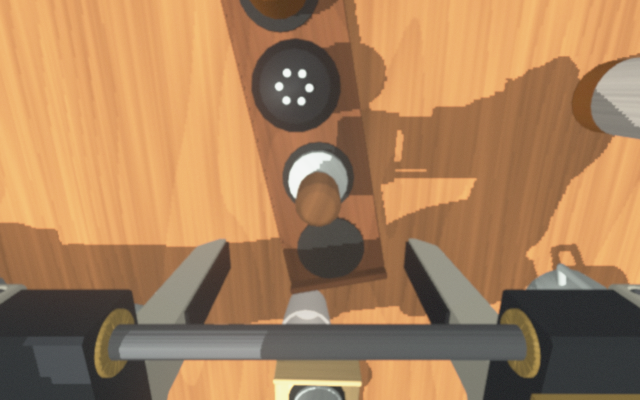

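View pics/t4.png

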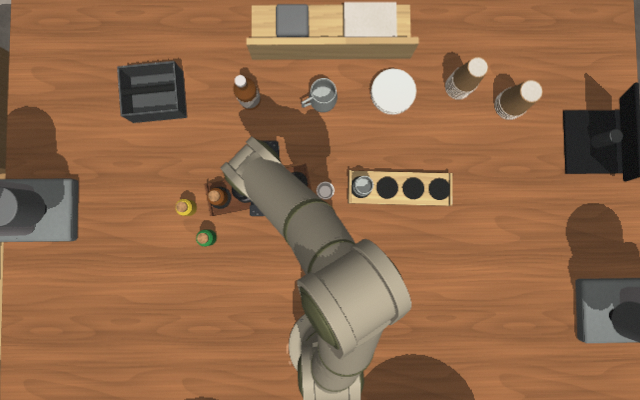

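Run:
```python
from h import *
o=r.get_obs(); c=r.capture('wrist')
for n,uv,z in [('knob',(319,202.5),.114),('foot',(318,180),.046),('pad',(318.5,178.5),.034),('lid',(296,85.5),.112),('pad_cup',(330.5,247.5),.034)]: print(n,ray(c,uv,z,o))
print(proj(c,[[.4834,.1667,.046],[.4834+.027,.1667,.046],[.4834,.1667+.027,.046],[.4834,.1667+.034,.034]],o))
```

```text
knob [[0.48589261 0.16799111 0.114     ]]
foot [[0.48539297 0.16678572 0.046     ]]
pad [[0.48589438 0.16508603 0.034     ]]
lid [[0.4712158 0.2479218 0.112    ]]
pad_cup [[0.49760819 0.09363853 0.034     ]]
[[315.80119684 180.10432796]
 [345.6005128  179.93155508]
 [315.59109761 150.48400912]
 [315.5812692  140.55133229]]
```

Emit:
servo_tool:
  motion: "0.003 0.001 0.015 0 0 0;0.0035 0 0.02 0 0 0;0 0 0.02 0 0 0;0 0 0.02 0 0 0;0 0 0.02 0 0 0;0 0 0.01 0 0 0;0 0 0.0025 0 0 0;0 0 0 0 0 0;0 0 0 0 0 0"
  grip_force: 35

```text
clock: 9.23
eef_pos: [0.4861, 0.1673, 0.0875]
orientation: [[0.005, 1.0, 0.001], [1.0, -0.005, 0.0], [0.0, 0.001, -1.0]]
contact_force: [0.2, -0.3, -0.6]
width: 0.0927
```

Emit:
servo_tool:
  motion: "0 0 0 0 0 0;0 0 0 0 0 0;0 0 0 0 0 0;0 0 0 0 0 0;0 0 0 0 0 0;0 0 0 0 0 0;0 0 0 0 0 0;0 0 0 0 0 0;0 0 0 0 0 0;0 0 0 0 0 0"
  hand: 0

```text
clock: 10.07
eef_pos: [0.4852, 0.167, 0.0864]
orientation: [[0.005, 1.0, -0.001], [1.0, -0.005, -0.0], [-0.0, -0.001, -1.0]]
contact_force: [0.2, 0.5, -0.4]
width: 0.0332
```

Emit:
servo_tool:
  motion: "0 0 -0.01 0 0 0;0 0 -0.03 0 0 0;0 0 -0.04 0 0 0;-0.02 0 -0.02 0 0 0;-0.04 0 0 0 0 0;-0.04 0 0 0 0 0;-0.04 -0.001 0 0 0 0;-0.04 -0.001 0 0 0 0;-0.04 -0.001 0 0 0 0;-0.04 0 0 0 0 0;-0.04 0 0 0 0 0;-0.03 0 0 0 0 0"

```text
clock: 11.07
eef_pos: [0.4797, -0.1664, 0.1869]
orientation: [[0.008, 1.0, -0.001], [1.0, -0.008, -0.001], [-0.001, -0.001, -1.0]]
contact_force: [0.4, 0.2, -3.8]
width: 0.0334
```

Emit:
servo_tool:
  motion: "-0.0155 0 0 0 0 0;-0.006 0 0.01 0 0 0;0 0 0.02 0 0 0;0 0 0.02 0 0 0;0 0 0 0 0 0;0 0 0 0 0 0"

```text
clock: 11.57
eef_pos: [0.4801, -0.183, 0.1359]
orientation: [[0.004, 1.0, -0.003], [1.0, -0.004, 0.001], [0.001, -0.003, -1.0]]
contact_force: [-0.7, -0.5, -4.0]
width: 0.033
```

Run:
```python
from h import *
o=r.get_obs(); print(o['clock'],o['eef_pos'],o['orientation'].round(3).tolist(),o['width'])
c=cap('wrist','w5.png'); print(proj(c,[[.483,-.105,.096],[.48,-.1845,.034],[.4775,-.2641,.034]],o))
```

```text
11.5667 [ 0.48005993 -0.18304007  0.13588934] [[0.004, 1.0, -0.003], [1.0, -0.004, 0.001], [0.001, -0.003, -1.0]] 0.03300955200096038
[[322.88919035 102.9691752 ]
 [317.82217013 204.88439128]
 [315.16843918 293.31198292]]
```

View pics/w5.png

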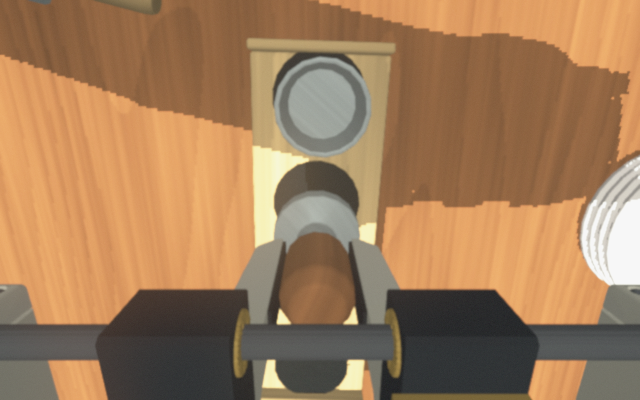

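Emit:
servo_tool:
  motion: "-0.0005 0 0.01 0 0 0;-0.0005 0 0.015 0 0 0;0 0 0.012 0 0 0;0 0 0.007 0 0 0;0 0 0.003 0 0 0;0 0 0.0015 0 0 0;0 0 0 0 0 0;0 0 0 0 0 0;0 0 0 0 0 0"

```text
clock: 12.37
eef_pos: [0.481, -0.1854, 0.0885]
orientation: [[0.005, 1.0, 0.001], [1.0, -0.005, -0.0], [-0.0, 0.001, -1.0]]
contact_force: [-0.3, -0.2, -2.9]
width: 0.0332
```

Emit:
servo_tool:
  motion: "0 0 0.001 0 0 0;0 0 0.001 0 0 0;0 0 0 0 0 0;0 0 0 0 0 0"

```text
clock: 12.7
eef_pos: [0.4809, -0.1855, 0.0863]
orientation: [[0.005, 1.0, 0.0], [1.0, -0.005, -0.0], [-0.0, 0.0, -1.0]]
contact_force: [-1.0, 0.4, 2.9]
width: 0.033
```

Emit:
servo_tool:
  motion: "0 0 0 0 0 0;0 0 0 0 0 0;0 0 0 0 0 0;0 0 0 0 0 0;0 0 0 0 0 0;0 0 -0.01 0 0 0;0 0 -0.03 0 0 0;0 0 -0.04 0 0 0;0 0 -0.04 0 0 0;0.02 0 -0.03 0 0 0;0.04 0 0 0 0 0;0.04 0 0 0 0 0"
  hand: 1

```text
clock: 13.7
eef_pos: [0.4819, -0.0855, 0.2387]
orientation: [[0.01, 1.0, 0.004], [1.0, -0.01, -0.001], [-0.001, 0.004, -1.0]]
contact_force: [0.7, -0.6, -0.5]
width: 0.0931
```

Emit:
servo_tool:
  motion: "0.04 -0.002 0 0 0 0;0.04 -0.002 0 0 0 0;0.04 -0.002 0 0 0 0;0.04 -0.002 0 0 0 0;0.04 -0.002 0 0 0 0;0.04 -0.002 0 0 0 0;0.04 0 0 0 0 0;0.03 0 0 0 0 0;0.015 0 0.01 0 0 0;0.005 0 0.02 0 0 0;0 0 0 0 0 0;0 0 0 0 0 0"

```text
clock: 14.7
eef_pos: [0.4702, 0.2444, 0.2059]
orientation: [[0.004, 1.0, -0.002], [1.0, -0.004, -0.001], [-0.001, -0.002, -1.0]]
contact_force: [0.6, -0.6, 0.4]
width: 0.0931
```

Run:
```python
from h import *
o=r.get_obs(); print(o['clock'],o['eef_pos'],o['orientation'].round(3).tolist())
c=cap('wrist','w6.png'); print(proj(c,[[.4708,.246,.112],[.456,.322,.124]],o)); cap('top','t6.png')
```

```text
14.7 [0.47018001 0.24440589 0.205943  ] [[0.004, 1.0, -0.002], [1.0, -0.004, -0.001], [-0.001, -0.002, -1.0]]
[[318.62436307 204.15756612]
 [295.87683609 100.89292228]]
```

View pics/w6.png

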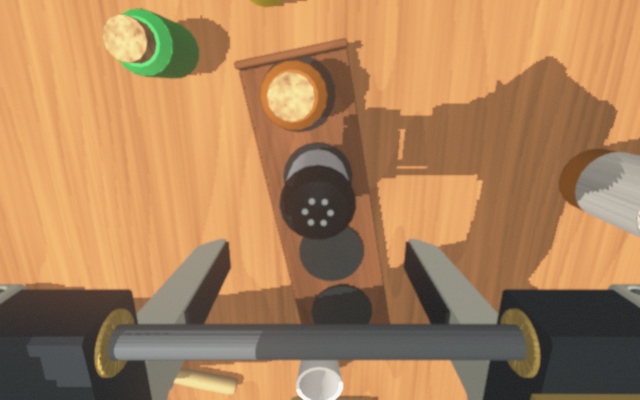

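View pics/t6.png

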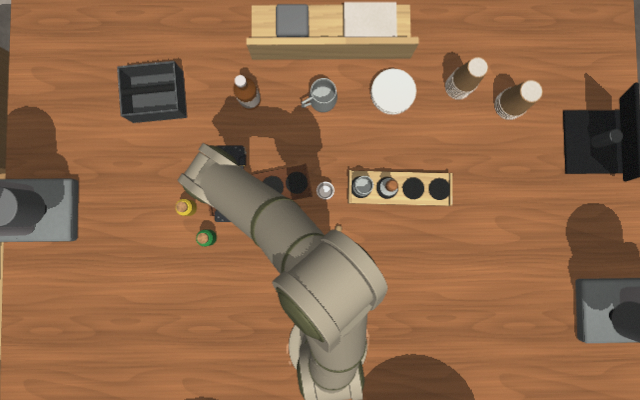

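Emit:
servo_tool:
  motion: "0.0015 0 0.015 0 0 0;0.0015 0 0.025 0 0 0;0 0 0.025 0 0 0;0 0 0.025 0 0 0;0 0 0.02 0 0 0;0 0 0.015 0 0 0;0 0 0.009 0 0 0;0 0 0 0 0 0;0 0 0 0 0 0"
  grip_force: 25

```text
clock: 15.55
eef_pos: [0.4714, 0.2475, 0.0727]
orientation: [[0.006, 1.0, 0.0], [1.0, -0.006, -0.0], [-0.0, 0.0, -1.0]]
contact_force: [0.2, 0.2, 0.5]
width: 0.0934
```

Emit:
servo_tool:
  motion: "0 0 0 0 0 0;0 0 0 0 0 0;0 0 0 0 0 0;0 0 0 0 0 0;0 0 0 0 0 0;0 0 0 0 0 0;0 0 0 0 0 0;0 0 0 0 0 0"
  hand: 0

```text
clock: 16.22
eef_pos: [0.4709, 0.2478, 0.0722]
orientation: [[0.005, 1.0, 0.0], [1.0, -0.005, 0.0], [0.0, 0.0, -1.0]]
contact_force: [-0.4, -0.6, 3.7]
width: 0.057
```

Emit:
servo_tool:
  motion: "0 0 -0.01 0 0 0;0 0 -0.03 0 0 0;0 0 -0.04 0 0 0;-0.015 0 -0.04 0 0 0;-0.035 0 0 0 0 0;-0.04 0.001 0 0 0 0;-0.04 0.001 0 0 0 0;-0.04 0.001 0 0 0 0;-0.04 0.001 0 0 0 0;-0.04 0.001 0 0 0 0;-0.04 0.001 0 0 0 0;-0.04 0.001 0 0 0 0"

```text
clock: 17.22
eef_pos: [0.4756, -0.0839, 0.1915]
orientation: [[0.005, 1.0, -0.0], [1.0, -0.005, -0.0], [-0.0, -0.0, -1.0]]
contact_force: [0.8, 0.1, -2.8]
width: 0.0571
```

Emit:
servo_tool:
  motion: "-0.04 0.001 0 0 0 0;-0.04 0.001 0 0 0 0;-0.04 0 0 0 0 0;-0.04 0 0 0 0 0;-0.015 0 0 0 0 0;-0.007 0 0.01 0 0 0;0 0 0.03 0 0 0;0 0 0.03 0 0 0;0 0 0 0 0 0;0 0 0 0 0 0"

```text
clock: 18.05
eef_pos: [0.4766, -0.2621, 0.1201]
orientation: [[0.003, 1.0, -0.003], [1.0, -0.003, 0.002], [0.002, -0.003, -1.0]]
contact_force: [0.7, -0.3, -1.4]
width: 0.0567
```

Run:
```python
from h import *
o=r.get_obs(); print(o['clock'],o['eef_pos'],o['orientation'].round(3).tolist(),o['width'])
c=cap('wrist','w7.png'); print(proj(c,[[.4800,-.1845,.118],[.4775,-.2641,.034]],o))
```

```text
18.05 [ 0.4765582  -0.26205145  0.12014383] [[0.003, 1.0, -0.003], [1.0, -0.003, 0.002], [0.002, -0.003, -1.0]] 0.05670729920343051
[[325.32893748 107.6049139 ]
 [319.24965522 212.59171406]]
```

View pics/w7.png

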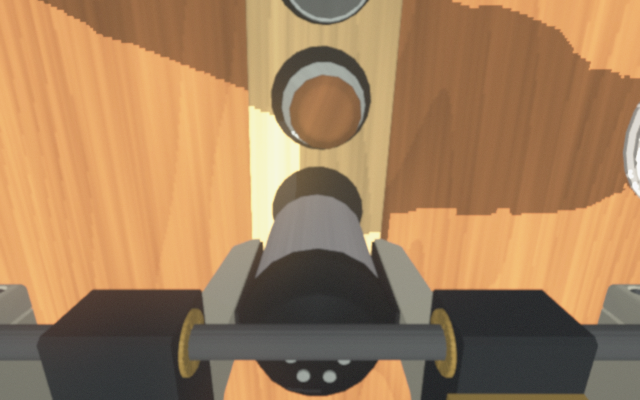

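Emit:
servo_tool:
  motion: "-0.0005 0.0005 0.01 0 0 0;0 0 0.015 0 0 0;0 0 0.012 0 0 0;0 0 0.007 0 0 0;0 0 0.003 0 0 0;0 0 0.0015 0 0 0;0 0 0 0 0 0;0 0 0 0 0 0;0 0 0 0 0 0"

```text
clock: 18.85
eef_pos: [0.4781, -0.2646, 0.0731]
orientation: [[0.005, 1.0, 0.001], [1.0, -0.005, -0.0], [-0.0, 0.001, -1.0]]
contact_force: [-0.2, 0.2, -2.1]
width: 0.0567
```

Emit:
servo_tool:
  motion: "0 0 0.001 0 0 0;0 0 0 0 0 0;0 0 0 0 0 0;0 0 0 0 0 0"

```text
clock: 19.18
eef_pos: [0.4781, -0.2648, 0.0721]
orientation: [[0.005, 1.0, 0.001], [1.0, -0.005, -0.001], [-0.001, 0.001, -1.0]]
contact_force: [-2.0, 0.1, 6.7]
width: 0.057
```

Emit:
servo_tool:
  motion: "0 0 0 0 0 0;0 0 0 0 0 0;0 0 0 0 0 0;0 0 0 0 0 0;0 0 0 0 0 0;0 0 -0.01 0 0 0;0 0 -0.03 0 0 0;0 0 -0.04 0 0 0;0 0 -0.04 0 0 0;0 0 -0.04 0 0 0;0.03 0 -0.01 0 0 0;0.04 -0.003 0 0 0 0"
  hand: 1

```text
clock: 20.18
eef_pos: [0.4769, -0.1968, 0.2454]
orientation: [[0.011, 1.0, 0.006], [1.0, -0.011, -0.003], [-0.003, 0.006, -1.0]]
contact_force: [1.2, 0.7, -0.5]
width: 0.0929
```

Emit:
servo_tool:
  motion: "0.041 -0.002 0 0 0 0;0.041 -0.002 0 0 0 0;0.041 -0.002 0 0 0 0;0.041 -0.002 0 0 0 0;0.041 -0.002 0 0 0 0;0.041 -0.002 0 0 0 0;0.041 -0.002 0 0 0 0;0.041 -0.002 0 0 0 0;0.041 -0.002 0 0 0 0;0.041 -0.002 0 0 0 0;0.041 -0.002 0 0 0 0;0.04 -0.002 0 0 0 0"

```text
clock: 21.18
eef_pos: [0.453, 0.2988, 0.2423]
orientation: [[0.005, 1.0, 0.0], [1.0, -0.005, -0.0], [-0.0, 0.0, -1.0]]
contact_force: [1.1, 0.3, 0.0]
width: 0.0924
```

Emit:
servo_tool:
  motion: "0.02 0 0.01 0 0 0;0.008 0 0.02 0 0 0;0 0 0.01 0 0 0;0 0 0 0 0 0;0 0 0 0 0 0"

```text
clock: 21.6
eef_pos: [0.4536, 0.3233, 0.2014]
orientation: [[0.006, 1.0, -0.001], [1.0, -0.006, -0.002], [-0.002, -0.001, -1.0]]
contact_force: [0.7, 0.2, 0.5]
width: 0.0927
```

Run:
```python
from h import *
o=r.get_obs(); print(o['clock'],o['eef_pos'],o['orientation'].round(3).tolist())
c=cap('wrist','w8.png'); print(proj(c,[[.454,.325,.124]],o)); cap('top','t8.png')
```

```text
21.6 [0.45364124 0.32334699 0.20142988] [[0.006, 1.0, -0.001], [1.0, -0.006, -0.002], [-0.002, -0.001, -1.0]]
[[318.2457336  211.50763757]]
```

View pics/w8.png

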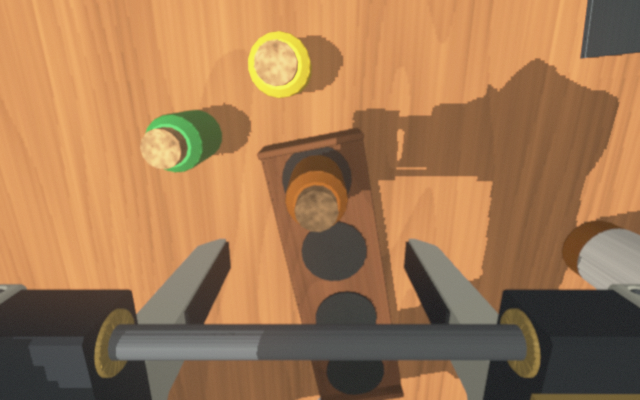

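View pics/t8.png

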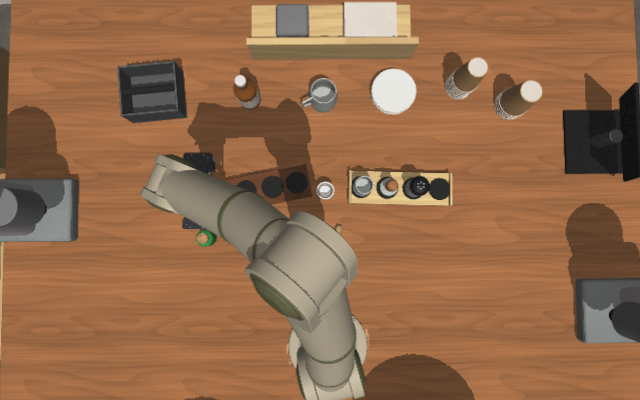

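Emit:
servo_tool:
  motion: "0.0015 0 0.015 0 0 0;0.001 0 0.025 0 0 0;0 0 0.025 0 0 0;0 0 0.025 0 0 0;0 0 0.02 0 0 0;0 0 0.013 0 0 0;0 0 0.008 0 0 0;0 0 0 0 0 0;0 0 0 0 0 0"

```text
clock: 22.45
eef_pos: [0.4544, 0.327, 0.0712]
orientation: [[0.006, 1.0, 0.001], [1.0, -0.006, 0.0], [0.0, 0.001, -1.0]]
contact_force: [-0.5, 0.6, 0.3]
width: 0.0931
```

Emit:
servo_tool:
  motion: "0 0 0 0 0 0;0 0 0 0 0 0;0 0 0 0 0 0;0 0 0 0 0 0;0 0 0 0 0 0;0 0 0 0 0 0;0 0 0 0 0 0;0 0 0 0 0 0"
  hand: 0

```text
clock: 23.12
eef_pos: [0.4538, 0.3272, 0.0706]
orientation: [[0.005, 1.0, -0.0], [1.0, -0.005, -0.0], [-0.0, -0.0, -1.0]]
contact_force: [-1.5, -0.5, 1.8]
width: 0.0498
```

Emit:
servo_tool:
  motion: "0 0 -0.01 0 0 0;0 0 -0.03 0 0 0;0 0 -0.04 0 0 0;0 0 -0.04 0 0 0;-0.02 0 -0.02 0 0 0;-0.04 0.002 0 0 0 0;-0.041 0.002 0 0 0 0;-0.041 0.002 0 0 0 0;-0.041 0.002 0 0 0 0;-0.041 0.002 0 0 0 0;-0.041 0.002 0 0 0 0;-0.041 0.002 0 0 0 0"

```text
clock: 24.12
eef_pos: [0.4656, 0.0191, 0.211]
orientation: [[0.005, 1.0, -0.0], [1.0, -0.005, -0.0], [-0.0, -0.0, -1.0]]
contact_force: [1.2, 0.3, -2.7]
width: 0.0495
```

Emit:
servo_tool:
  motion: "-0.041 0.002 0 0 0 0;-0.041 0.002 0 0 0 0;-0.041 0.002 0 0 0 0;-0.041 0.002 0 0 0 0;-0.041 0.002 0 0 0 0;-0.041 0 0 0 0 0;-0.041 0 0 0 0 0;-0.04 0 0 0 0 0;-0.025 0 0 0 0 0;-0.013 0 0 0 0 0;0 0 0 0 0 0;0 0 0 0 0 0"

```text
clock: 25.12
eef_pos: [0.4741, -0.3434, 0.2105]
orientation: [[0.006, 1.0, -0.0], [1.0, -0.006, 0.001], [0.001, -0.0, -1.0]]
contact_force: [-0.7, 0.4, -2.9]
width: 0.0499
```

Emit:
servo_tool:
  motion: "0 0 0.02 0 0 0;0 0 0.03 0 0 0;0 0 0.03 0 0 0;0 0 0.01 0 0 0;0 0 0 0 0 0;0 0 0 0 0 0"

```text
clock: 25.62
eef_pos: [0.4751, -0.3425, 0.1212]
orientation: [[0.003, 1.0, -0.0], [1.0, -0.003, 0.001], [0.001, -0.0, -1.0]]
contact_force: [0.7, 0.1, -2.0]
width: 0.0502
```

Run:
```python
from h import *
o=r.get_obs(); print(o['clock'],o['eef_pos'],o['orientation'].round(3).tolist(),o['width'])
c=cap('wrist','w9.png'); print(proj(c,[[.4775,-.2641,.116],[.4744,-.3439,.034]],o))
```

```text
25.6167 [ 0.47507525 -0.34253438  0.12118555] [[0.003, 1.0, -0.0], [1.0, -0.003, 0.001], [0.001, -0.0, -1.0]] 0.05016477985901018
[[322.86789217 105.21117047]
 [316.70797147 211.08215108]]
```

View pics/w9.png

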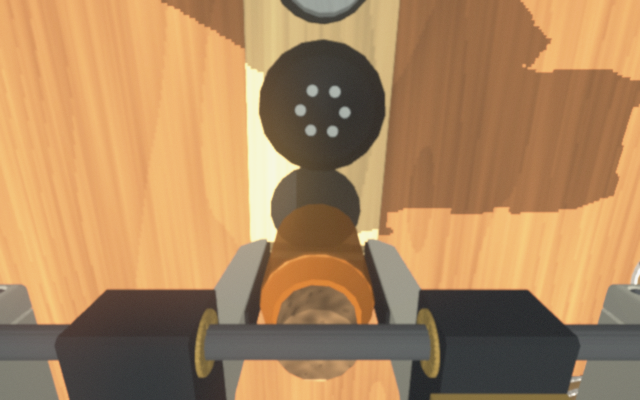

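Emit:
servo_tool:
  motion: "0 0 0.01 0 0 0;0 0 0.015 0 0 0;0 0 0.013 0 0 0;0 0 0.007 0 0 0;0 0 0.003 0 0 0;0 0 0.001 0 0 0;0 0 0 0 0 0;0 0 0 0 0 0;0 0 0 0 0 0"

```text
clock: 26.42
eef_pos: [0.4747, -0.3441, 0.072]
orientation: [[0.005, 1.0, 0.001], [1.0, -0.005, -0.0], [-0.0, 0.001, -1.0]]
contact_force: [-0.1, -0.6, -2.6]
width: 0.0497
```

Emit:
servo_tool:
  motion: "0 0 0.001 0 0 0;0 0 0.0005 0 0 0;0 0 0 0 0 0;0 0 0 0 0 0"

```text
clock: 26.75
eef_pos: [0.4746, -0.3441, 0.0706]
orientation: [[0.005, 1.0, 0.0], [1.0, -0.005, -0.001], [-0.001, 0.0, -1.0]]
contact_force: [-2.0, 1.6, 5.0]
width: 0.0497
```

Emit:
servo_tool:
  motion: "0 0 0 0 0 0;0 0 0 0 0 0;0 0 0 0 0 0;0 0 0 0 0 0;0 0 0 0 0 0;0 0 -0.01 0 0 0;0 0 -0.03 0 0 0;0 0 -0.04 0 0 0;0 0 -0.04 0 0 0;0 0 -0.04 0 0 0;-0.03 0 -0.01 0 0 0;-0.03 0 0 0 0 0"
  hand: 1

```text
clock: 27.75
eef_pos: [0.4762, -0.4038, 0.2457]
orientation: [[0.002, 1.0, 0.006], [1.0, -0.002, -0.004], [-0.004, 0.006, -1.0]]
contact_force: [0.4, -1.0, -0.2]
width: 0.0929
```

Emit:
servo_tool:
  motion: "-0.04 0 0 0 0 0;-0.03 0 0 0 0 0;0 0 0 0 0 0;0 0 0 0 0 0;0 0 0 0 0 0"

```text
clock: 28.17
eef_pos: [0.4737, -0.473, 0.2403]
orientation: [[0.005, 1.0, 0.0], [1.0, -0.005, 0.001], [0.001, 0.0, -1.0]]
contact_force: [-0.9, 0.3, 0.3]
width: 0.093
```

Run:
```python
from h import *
o=r.get_obs(); print(o['clock'],o['eef_pos'],o['contact_force'],o['width'])
c=cap('wrist','w10.png'); print(proj(c,[[.4744,-.3439,.034],[.4744,-.3439,.124],[.4775,-.2641,.116],[.48,-.1845,.118],[.483,-.105,.096]],o)); 
t=cap('top','t10.png'); print(proj(t,[[.4744,-.3439,.124],[.4775,-.2641,.116],[.48,-.1845,.118],[.483,-.105,.096]]))
cv2.imwrite('pics/t10c.png',cv2.resize(t['pixels'][150:230,335:470],None,fx=5,fy=5,interpolation=cv2.INTER_CUBIC)[:,:,::-1])
s=cap('scene','s10.png')
```

```text
28.1667 [ 0.47373432 -0.47295486  0.24031394] [-0.94010217  0.28494634  0.29724696] 0.09303336449084769
[[ 317.46213553   40.67670056]
 [ 317.64961557   24.01664301]
 [ 321.79383333 -107.44877407]
 [ 326.03139122 -276.12672574]
 [ 330.73707718 -428.4215768 ]]
[[446.90946967 186.44781974]
 [418.53055782 185.87339943]
 [391.0139844  185.23092479]
 [362.62331017 185.09482682]]
```

View pics/w10.png

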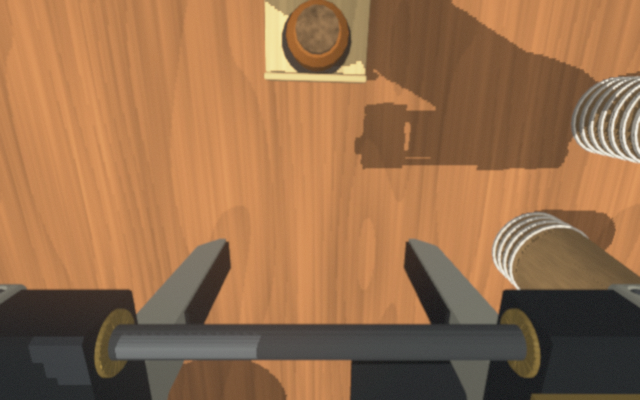

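View pics/t10c.png

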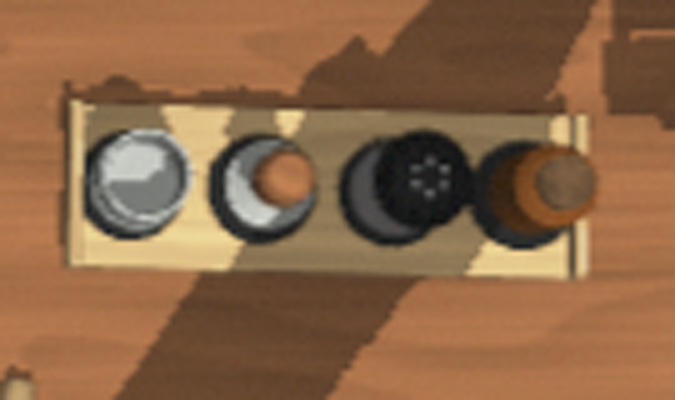

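View pics/s10.png

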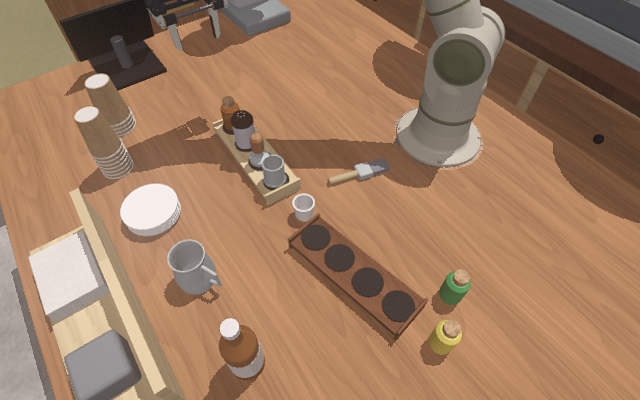

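Emit:
servo_tool:
  motion: "0.03 0 -0.02 0 0 0;0.04 0 -0.03 0 0 0;0.03 0 0 0 0 0;0 0 0 0 0 0;0 0 0 0 0 0;0 0 0 0 0 0"

```text
clock: 28.82
eef_pos: [0.4741, -0.3805, 0.2852]
orientation: [[0.004, 1.0, -0.0], [1.0, -0.004, -0.001], [-0.001, -0.0, -1.0]]
contact_force: [0.3, -1.0, 0.0]
width: 0.093
```

Run:
```python
from h import *
o=r.get_obs(); print(o['clock'],o['eef_pos'],o['contact_force'],o['width'])
c=cap('wrist','w11.png'); print(proj(c,[[.4744,-.3439,.034],[.4744,-.3439,.124],[.4775,-.2641,.034],[.4775,-.2641,.116]],o)); 
cv2.imwrite('pics/w11c.png',cv2.resize(c['pixels'][0:270,240:400],None,fx=2.2,fy=2.2,interpolation=cv2.INTER_CUBIC)[:,:,::-1])
```

```text
28.8167 [ 0.47414237 -0.38050178  0.28524357] [ 0.25577201 -0.95058079  0.01576609] 0.09303827167894801
[[317.51263464 132.05905153]
 [317.6313421  144.18319761]
 [320.05595483  58.22073178]
 [320.83545842  50.56625684]]
```

View pics/w11c.png

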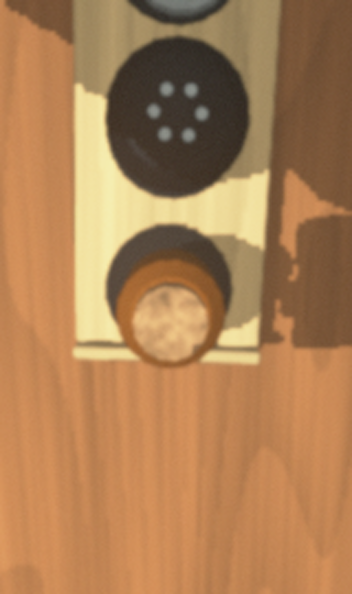

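Run:
```python
from cell import r
print(r.sign_off())
```

```text
the job is handed in; nothing more can be done
None
```

I moved all four tools to the plywood rack in mirror order and handed the job in at about 29 s of the 104 s allowed. None was tipped. On the dark rack, left to right, they stood jar, shaker, tamper, cup; on the plywood rack they now stand cup, tamper, shaker, jar.

**Last checks:** the scene and top pictures show all four upright on their own seats and the dark rack empty. The gripper was open and clear of everything when I handed in.

**Where the checks disagreed:**
- **Wrist camera:** it put the cup, tamper and shaker within about 2 mm of their seat centres. The jar reads about 2–4.5 mm towards the rack's right end, against a limit of 13 mm.
- **Top camera:** it shows the tops of the tamper, shaker and jar about 4 mm to the right of where they should be. I put at least part of this down to calibration and the coarse view (3 mm per pixel). Since it is well inside the limit, I did not correct it.

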